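# Set the media unit display out again after dusting

## Task

I have dusted the media unit, so please set the display out again in one straight row with the router, which stays put: centre the mug on the round cork coaster, and the wooden box on the square slate tile with the tealight tin centred on top of it. Park the toy car midway between the mug and the router, in line with them and parallel to the router's long sides, and set the glass globe down gently midway between the box and the router, also in line. Everything stands upright and let go at the end; never tip the globe over, and leave the remote control and the potted plant where they are.

Things in the scene. Friction and masses are not known exactly. Their poses are not given: they have to be found in the camera images.
- mug: Loose teal ceramic mug, about 0.2 kg, standing upright: 75 mm high, 64 mm across at the rim, nearly straight sides, wall 4 mm, hollow, ring handle sticking out along its +y. Origin: centre of the underside; z up. Grasp across its x axis, clear of the handle.
- globe: Loose glass globe ornament, about 0.2 kg: glass ball of 58 mm diameter, its centre 41 mm above the origin, on a dark wooden foot 52 mm across; 70 mm high in all. Origin: centre of the underside; z up. Fragile: setting it down at more than 0.5 m/s breaks it.
- car: Loose pale wooden toy car, about 0.1 kg, on four wheels that do not turn: 90 mm long (x), body 40 mm wide (y) and 46 mm over the wheels, 41 mm high to its roof; body sides from 8 to 26 mm up, cabin (36 mm wide) above. The wheels (radius 12 mm) stand 28 mm before and behind the middle. Origin: centre of the underside, where the wheels touch the surface; x along its length, z up.
- keepsake: Loose wooden keepsake box, closed (the lid is fast), about 0.15 kg: 64 mm (x) by 50 mm (y), 45 mm high, flat top, small brass catch. Origin: centre of the underside; z up.
- tin: Loose round steel tealight tin, about 0.05 kg: 40 mm diameter, 24 mm high. Origin: centre of the underside; z up.
- router: Flat white plastic router, fixed: 120 mm long (x) by 90 mm wide (y), 30 mm high. Origin: centre of the underside at surface height; x along its long sides, z up. The row runs along its y axis: coaster and tile lie on that axis, one on either side, each 230 mm from the router centre to centre; which is on which side varies. Midway means halfway between the centres, 115 mm from each.
- coaster: Round cork coaster, fixed, 90 mm diameter, 5 mm thick. Origin: centre of the underside, at surface height.
- tile: Square grey slate tile, fixed, 90 by 90 mm, 6 mm thick. Origin: centre of the underside, at surface height.
- remote: Loose black remote control lying beyond the row, 42 mm (x) by 150 mm (y), 16 mm high; to be left alone. Origin: centre of the underside.
- plant: Loose small succulent in a white pot beyond the row, pot 64 mm across and 50 mm high, about 90 mm with its leaves; to be left alone. Origin: centre of the underside.
Mind the look-alikes: they are no part of the job. What is shaped like the car but blue is not meant.

How it is judged (in metres and radians):
At the end, for the whole second after the job is handed in: Mug on coaster, box on tile, tin on box, each within 12 mm of centre; car and globe on the surface midway (115 mm from coaster or tile, in line with the router), within 15 mm each way; car within 0.2 rad of the router's long sides; all upright within 0.1 rad, still, released (horizontal distance between mug and coaster below 0.012 m and z of mug in the frame of coaster between 0.001 and 0.009 m and horizontal distance between keepsake and tile below 0.012 m and z of keepsake in the frame of tile between 0.002 and 0.01 m and horizontal distance between tin and keepsake below 0.012 m and z of tin in the frame of keepsake between 0.041 and 0.049 m and horizontal distance between car and coaster between 0.1 and 0.13 m and x of car in the frame of router between -0.015 and 0.015 m and horizontal distance between each of car, globe and router below 0.14 m and height (world z) of each of car, globe below 0.006 m and horizontal distance between globe and tile between 0.1 and 0.13 m and x of globe in the frame of router between -0.015 and 0.015 m and angle between the x axis of car and the x axis of router, either way round below 0.2 rad and angle between each of mug, globe, car, keepsake, tin's own z axis and vertical below 0.1 rad and linear speed of each of mug, globe, car, keepsake, tin below 0.02 m/s); the robot touches nothing.
It fails at once if the remote control is pushed more than 20 mm (distance of remote from where it was at the start of the episode above 0.02 m).
It fails at once if the plant is pushed more than 20 mm or tipped (distance of plant from where it was at the start of the episode above 0.02 m or angle between plant's own z axis and vertical above 0.4 rad).
It fails at once if the glass globe is tipped over (more than 0.7 rad) (angle between globe's own z axis and vertical above 0.7 rad).
It fails at once if the glass globe is dropped or banged down (over 0.5 m/s within 15 mm of the surface) (linear speed of globe above 0.5 m/s and height (world z) of globe below 0.015 m).
It also fails if it takes over 120 s, if anything falls off the work surface, if the arm or the gripper's body presses on something with over 40 N, if the wrist force passes 120 N, or if a joint passes its speed limit or range.

## Robot

A 7-joint arm with a two-finger parallel gripper is mounted at the origin on the work surface. World frame = base frame: x ahead of the robot, y to its left, z up, the work surface at z = 0. Lengths are in mm, angles in degrees, forces in N, time in s.
With the tool pointing down it reaches from about 400 to 875 mm from the base axis. Payload 19.3 kg.
Tool frame: the origin (TCP) lies at the very end of the fingers, on their centre line; the grasp point (between the pads) lies 19 mm behind it; z points along the fingers, y is the direction in which the jaws open and shut (so a half turn about z gives the same grasp; the last joint's range is limited). The gripper opens to 85 mm and grips with 20 to 120 N. Pads are 22 mm wide; open, the fingers measure 114 mm over their backs; the gripper's body (76 mm by 85 mm) begins 54 mm behind the grasp point. The pads swing forward as they close: fully open they stand 13 mm farther back than shut.
Start: joints at [69.202, 29.874, -2.08, 91.645, 1.215, 58.505, -6.463], TCP at [180.368, -598.399, 231.291] pointing down, gripper open.
Joint ranges: [-166.77, 166.77], [-17.47, 122.26], [-85.68, 81.53], [9.62, 139.38], [-72.42, 252.41], [9.2, 110.78], [-144.41, 144.41]. Speed limits (degrees/s): [108.29, 108.29, 136.94, 136.94, 172.46, 172.46, 172.46].

## Interface

Orientations are given as a 3x3 rotation matrix whose columns are the frame's x, y, z axes.
In Python, from station import read_state, snapshot, calibration, finish_job, masks_of gives the robot as it stands.
- The arm moves only by the tool drive_tool, never from a script. Its argument "steps" is a list of rows, each a list of 6 numbers: the shift along the world's x, y, z in mm, then the turn, a rotation vector about the world's x, y, z in rad. A call has exactly 10 rows; each row shifts and turns the commanded pose from where the row before left it; what a row does not reach is not made up. A row lasts 1/10 s, in which the tool goes at most 50 mm and 8.59 degrees, less where a joint would pass 70% of its speed; a pose out of reach is approached as far as the arm can. A call is refused whole if a number of a shift passes 50 or a number of a turn 0.15, either way. A call with a gripper value outside its range is refused whole. "claw" is the opening, from 0 (shut) to 1 (fully open), set as the call begins (left out, the last holds). The fingers move at their own pace and stop on an object; the grip force is fixed at half the most. Time passes only in rows, so rows that do not move let the fingers close, or fill a call up. It gives the time, the measured TCP pose, the force and the opening at its end, in the units of the state.
- read_state(): the state, without advancing time (a new reading comes with each control period).
- snapshot(name): name is "side" or "top"; returns (picture, depth): 384x512x3 uint8, red, green, blue; 384x512 float32, mm along the optical axis (not along the pixel's ray), 0 where there is no reading.
- calibration(name): a dict with "fov_y" (degrees; the focal length in pixels is half the picture's height over the tangent of half this angle, whatever the lens; pixels are square), "cx", "cy" (the principal point, pixels), "k1" (the pictures are not rectified: a ray, as slopes to the right and down, at radius r is drawn at 1 + k1 r^2 times it, then the intrinsics apply), "R" (3x3) and "t" (3): a world point X has camera coordinates R X + t. Camera axes: x right, y down, z forward; pixel columns grow to the right and rows downward; lengths in mm; the calibration is good to about 2 mm. A picture is of the moment at which its call begins. calibration takes no time and is no camera call.
- finish_job(): hands the job in, once; it reports no verdict.
Trained networks look in the newest picture that a camera, given by its name, has taken for a name from the list of things; names that differ only in an ending like _2 or _b are one class to them, and where a whole thing is asked for, a point or a joint stands for the part that bears it (a point fixed in the world has none). Each returns a list of dicts, best first, with "score" (0 to 1); they miss things now and then, are a little off and sometimes report something else, mostly with a low value. They report only what shows in the picture. A call takes as long as a camera call. They do not tell look-alikes from the thing itself.
- masks_of(camera, label): "pixels" (384x512 bool, what is visible of it) and "box" ([left, top, width, height] in pixels, round what is visible of it).
The state is a dict: "time_s": time; "joint_pos": joint angles; "joint_velocities": joint speeds; "tau": joint torques, N m; "eef_pos": TCP position; "tcp_rot": TCP orientation; "contact_force": force on the tool from outside, world axes, zero at the start; "ft_torque": the same for the moment, N m; "grip_width": finger opening in mm.
Only numpy, scipy, OpenCV 4.12 (cv2) and the standard library are available. Lean on these libraries where they do the work, as an engineer would, in place of code of your own. Each camera call takes 0.05 s, during which the arm holds its last target.

## Working session

There is one attempt and no reset: what is moved stays moved. The work goes in short steps, Python scripts to look and compute and a tool call to move; the robot and the scene stay as the last step left them, time stands still between calls to the robot, and variables do not carry over. Pictures are saved under pics/ and viewed, and the job is handed in when it is done.

Besides the shell and the picture viewer there is one more tool, called after "Request:" by a JSON object that holds its "fn" and its "kwargs", one argument or row to a line. drive_tool: Moves the arm, as the interface text tells. Its arguments: {"type":"object","properties":{"steps":{"type":"array","items":{"type":"array","items":{"type":"number"}}},"claw":{"type":"number"}},"required":["steps"]}

```bash
ls; mkdir -p pics
python3 - <<'E'
from station import *
import cv2,numpy as np
s=read_state();print({k:np.round(v,3).tolist() for k,v in s.items()})
for n in("side","top"):
    p,d=snapshot(n);cv2.imwrite(f"pics/{n}0.png",p[:,:,::-1]);np.savez(f"{n}0.npz",p=p,d=d);print(calibration(n))
E
```

```text
pics
{'time_s': 0.0, 'joint_pos': [69.203, 29.91, -2.082, 91.671, 1.215, 58.505, -6.464], 'joint_velocities': [0.082, 0.051, 0.018, 0.013, -0.026, 0.087, -0.011], 'tau': [0.001, -92.711, 1.98, -36.993, 0.018, 0.008, -0.0], 'eef_pos': [180.257, -598.107, 230.736], 'tcp_rot': [[0.957, 0.289, -0.0], [0.289, -0.957, 0.001], [-0.0, -0.001, -1.0]], 'contact_force': [0.267, 0.282, 0.646], 'ft_torque': [-0.045, 0.024, -0.011], 'grip_width': 85.172}
{'fov_y': 53.41892048054519, 'cx': 262.6220686242701, 'cy': 191.96478413921415, 'k1': -0.03661079035273505, 'R': array([[-0.92381432, -0.38219553,  0.02221865],
       [-0.27369434,  0.61874488, -0.73637367],
       [ 0.26769106, -0.68635366, -0.67621013]]), 't': array([487.79450027, 164.20398013, 869.85327875])}
{'fov_y': 47.15084821296929, 'cx': 256.81359604611316, 'cy': 188.79298739203182, 'k1': -0.11899134216671005, 'R': array([[ 0.00309811, -0.99976407,  0.02149891],
       [-0.99443346, -0.00534447, -0.10523087],
       [ 0.10532095, -0.02105322, -0.9942154 ]]), 't': array([ -16.02593903,  513.28062586, 1173.82396517])}
```

View pics/top0.png

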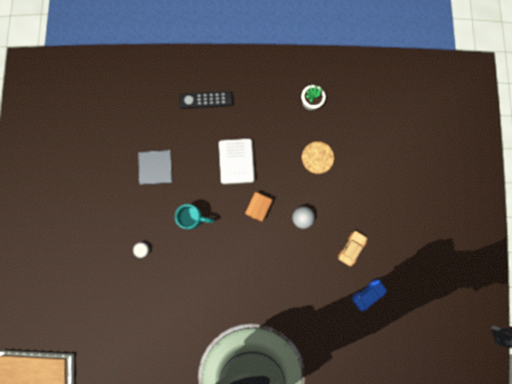

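View pics/side0.png

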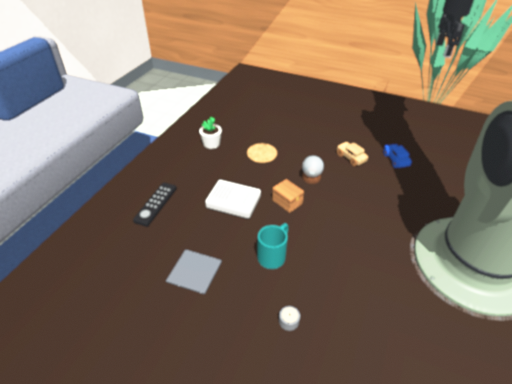

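```bash
cat > h.py <<'E'
from station import *
import numpy as np,cv2
def cal(n):
    c=calibration(n);f=192/np.tan(np.radians(c["fov_y"]/2));return c,f
def rays(n,uv):
    c,f=cal(n);uv=np.asarray(uv,float)
    K=np.array([[f,0,c["cx"]],[0,f,c["cy"]],[0,0,1]])
    q=cv2.undistortPoints(uv.reshape(-1,1,2),K,np.array([c["k1"],0,0,0.])).reshape(-1,2)
    return q
def cloud(n,d,mask):
    v,u=np.nonzero(mask&(d>0));q=rays(n,np.c_[u,v]);z=d[v,u]
    X=np.c_[q*z[:,None],z];c,_=cal(n)
    return (X-c["t"])@np.asarray(c["R"])
def atz(n,uv,z):
    c,_=cal(n);R=np.asarray(c["R"]);q=rays(n,uv);D=np.c_[q,np.ones(len(q))]@R;C=-R.T@c["t"]
    return C+D*((z-C[2])/D[:,2])[:,None]
E
python3 - <<'E'
from h import *
import pickle
out={}
for n in("top","side"):
    p,d=snapshot(n)
    for l in "mug globe car keepsake tin router coaster tile remote plant".split():
        for m in masks_of(n,l)[:3]:
            if m["score"]<.3: continue
            out.setdefault((n,l),[]).append(m)
            P=cloud(n,d,m["pixels"])
            if len(P)==0: print(n,l,'none',m["box"]);continue
            print(n,l,round(m["score"],2),m["box"],m["pixels"].sum(),"med",np.median(P,0).round(),"lo",np.percentile(P,3,axis=0).round(),"hi",np.percentile(P,97,axis=0).round())
    pickle.dump((p,d),open(n+'.pkl','wb'))
pickle.dump(out,open('m0.pkl','wb'))
E
```

```text
top mug 0.63 [174.2, 203.8, 42.9, 27.9] 597 med [434. 170.   9.] lo [408. 113.  -2.] hi [464. 197.  75.]
top globe 0.55 [290.6, 206.7, 23.4, 22.1] 370 med [ 435. -134.   59.] lo [ 412. -161.   41.] hi [ 460. -111.   69.]
top car 0.79 [351.7, 282.2, 30.6, 26.9] 527 med [ 226. -317.   26.] lo [ 192. -357.   13.] hi [ 259. -282.   42.]
top car 0.74 [337.4, 225.8, 30.1, 39.5] 552 med [ 353. -274.   26.] lo [ 312. -306.    2.] hi [ 393. -243.   42.]
top keepsake 0.81 [245.8, 192.6, 24.6, 29.8] 432 med [463. -17.  43.] lo [433. -41.  37.] hi [493.  10.  47.]
top router 0.64 [218.0, 135.8, 33.9, 48.0] 1426 med [591.  44.  28.] lo [535.   2.  21.] hi [649.  87.  32.]
top coaster 0.83 [303.6, 139.5, 30.5, 32.7] 805 med [ 608. -185.    3.] lo [ 569. -225.   -2.] hi [ 647. -145.    8.]
top tile 0.92 [136.7, 150.9, 33.3, 33.7] 1012 med [576. 273.   4.] lo [534. 229.  -1.] hi [618. 316.   8.]
top tile 0.48 [175.7, 203.0, 39.3, 28.4] 575 med [434. 170.  12.] lo [408. 114.  -1.] hi [465. 197.  75.]
top remote 0.81 [177.2, 93.2, 54.7, 17.0] 820 med [769. 131.  13.] lo [748.  63.   2.] hi [791. 202. 
[... 1001 characters left out ...]
[ 461. -111.   71.]
side router 0.91 [204.8, 180.7, 54.1, 38.5] 1370 med [588.  56.  31.] lo [534.   4.  12.] hi [645.  90.  34.]
side coaster 0.86 [244.7, 145.8, 31.9, 15.3] 444 med [ 609. -183.    7.] lo [ 569. -224.    2.] hi [ 648. -144.    9.]
side tile 0.71 [165.7, 249.3, 54.0, 46.6] 1514 med [577. 277.   7.] lo [535. 230.   2.] hi [621. 318.   9.]
side remote 0.95 [133.6, 182.6, 42.4, 43.4] 802 med [767. 141.  17.] lo [749.  65.   5.] hi [792. 206.  20.]
side remote 0.56 [247.4, 144.4, 27.3, 14.9] 444 med [ 607. -184.    7.] lo [ 569. -225.    3.] hi [ 646. -145.    9.]
side plant 0.82 [200.1, 116.6, 19.9, 31.5] 477 med [ 764. -154.   49.] lo [ 743. -193.   -0.] hi [ 800. -137.   81.]
```

Run:
```python
from h import *
import pickle
m=pickle.load(open('m0.pkl','rb'))
I={n:pickle.load(open(n+'.pkl','rb')) for n in("top","side")}
def C(n,l,i=0): return cloud(n,I[n][1],m[(n,l)][i]["pixels"])
def rect(P,z0,z1,t):
    Q=P[(P[:,2]>z0)&(P[:,2]<z1)][:,:2].astype(np.float32); r=cv2.minAreaRect(Q);print(t,len(Q),np.round(r[0],1),np.round(r[1],1),round(r[2],1))
def circ(P,z0,z1,t):
    Q=P[(P[:,2]>z0)&(P[:,2]<z1)][:,:2].astype(np.float32);h=cv2.convexHull(Q)[:,0];e=cv2.minEnclosingCircle(h);print(t,len(Q),np.round(e[0],1),round(e[1],1))
for n in I:
    print(n)
    rect(C(n,"router"),24,40,"router");rect(C(n,"tile"),1,12,"tile");circ(C(n,"coaster"),1,12,"coaster")
    rect(C(n,"keepsake"),38,55,"keepsake")
    P=C(n,"mug");circ(P,68,80,"rim"); 
    P=C(n,"globe");Q=P[P[:,2]>25]
    A=np.c_[2*Q,np.ones(len(Q))];s=np.linalg.lstsq(A,(Q**2).sum(1),rcond=None)[0];print("globe",s[:3].round(1),np.sqrt(s[3]+s[:3]@s[:3]).round(1))
    P=C(n,"car",1);rect(P,15,50,"car all");rect(P,36,50,"carroof")
    if (n,"tin") in m: P=C(n,"tin");circ(P,20,30,"tin")
# tin, top via saturation of brightness
p,d=I["top"]
mk=np.zeros(d.shape,bool);mk[235:265,125:158]=1
P=cloud("top",d,mk);circ(P,18,30,"tin top")
mk=np.zeros(d.shape,bool);mk[195:240,165:225]=1
P=cloud("top",d,mk);circ(P,68,85,"mug rim all z>68");
Q=P[(P[:,2]>12)];r=np.c_[Q[:,:2]];
mk=np.zeros(d.shape,bool);mk[220:272,330:375]=1
P=cloud("top",d,mk);rect(P,9,50,"car z>9");rect(P,34,50,"roof")
P=cloud("top",d,np.ones(d.shape,bool)&(p[:,:,2]>90)&(p[:,:,0]<80));Q=P[(P[:,0]>390)&(P[:,0]<480)&(P[:,1]>90)&(P[:,1]<215)&(P[:,2]>15)]
H=Q[Q[:,1]<138];print("handle",H.mean(0).round(1),len(H))
p=I["top"][0];cv2.imwrite("pics/z0.png",cv2.resize(p[180:280,120:380,::-1],None,fx=3,fy=3,interpolation=cv2.INTER_CUBIC))
```

```text
top
router 1280 [592.8  44.5] [118.8  89.6] 4.3
tile 876 [576.  272.8] [89. 92.] 4.7
coaster 607 [ 607.8 -185.1] 45.1
keepsake 413 [464.3 -16.7] [49.3 62.5] 64.8
rim 110 [436.5 168.9] 32.0
globe [ 436.1 -136.9   40.9] 27.7
car all 507 [ 352.6 -275.9] [46.4 90. ] 58.5
carroof 189 [ 346.6 -272. ] [34.5 45.6] 58.0
side
router 1149 [592.3  44.4] [117.9  93.7] 4.5
tile 1480 [579.5 271.6] [94.  97.3] 3.3
coaster 435 [ 611.6 -187.2] 48.3
keepsake 383 [466.  -17.7] [52.6 65. ] 64.8
rim 240 [437.3 162.7] 39.5
globe [ 437.3 -137.7   43.7] 27.7
car all 376 [ 353.2 -274.4] [49.8 93.1] 56.3
carroof 122 [ 347.8 -270.6] [36.5 47.2] 55.4
tin 314 [347.7 303.5] 20.8
tin top 151 [344.5 302. ] 19.8
mug rim all z>68 113 [436.5 168.9] 32.0
car z>9 529 [ 352.5 -275.9] [46.5 90. ] 58.3
roof 211 [ 346.8 -273. ] [36.  46.5] 56.6
handle [428.  122.5  58. ] 45
```

View pics/z0.png

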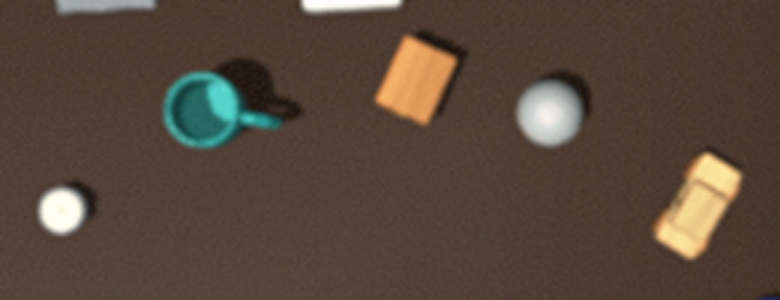

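Request:
{"fn": "drive_tool", "kwargs": {
  "claw": 1,
  "steps": [
    [30,33,0,0,0,-0.1],
    [30,33,0,0,0,-0.1],
    [30,33,0,0,0,-0.1],
    [30,33,0,0,0,-0.1],
    [30,33,0,0,0,-0.1],
    [30,33,0,0,0,-0.1],
    [30,33,0,0,0,-0.1],
    [30,33,0,0,0,-0.033],
    [4,32,0,0,0,0],
    [4,32,0,0,0,0]
  ]
}}

```text
time_s: 2.2
eef_pos: [429.0, -268.7, 231.2]
tcp_rot: [[0.905, -0.425, 0.0], [-0.425, -0.905, 0.0], [0.0, -0.0, -1.0]]
contact_force: [0.4, 0.1, 0.3]
grip_width: 85.4
```

Request:
{"fn": "drive_tool", "kwargs": {
  "steps": [
    [4,32,-15,0,0,0],
    [4,32,-15,0,0,0],
    [4,32,-15,0,0,0],
    [4,32,-15,0,0,0],
    [5,32,-15,0,0,0],
    [5,32,-15,0,0,0],
    [5,32,-15,0,0,0],
    [5,30,-15,0,0,0],
    [0,0,0,0,0,0],
    [0,0,0,0,0,0]
  ]
}}

```text
time_s: 3.2
eef_pos: [464.3, -16.2, 111.2]
tcp_rot: [[0.905, -0.425, -0.001], [-0.425, -0.905, -0.0], [-0.0, 0.0, -1.0]]
contact_force: [0.2, -0.8, -0.4]
grip_width: 85.2
```

```bash
cat > st.py <<'E'
from station import *
import numpy as np
s=read_state();R=np.array(s["tcp_rot"]);print(s["time_s"],np.round(s["eef_pos"],1),"jaw",np.degrees(np.arctan2(R[1,1],R[0,1])).round(2),"tilt",R[:2,2].round(4),"F",np.round(s["contact_force"],1),"w",round(s["grip_width"],1),"j",np.round(s["joint_pos"]))
E
python3 st.py
```

```text
3.2 [464.3 -16.2 111.2] jaw -115.15 tilt [-0.0005 -0.0001] F [ 0.2 -0.8 -0.4] w 85.2 j [  -3.   26.   -2.  121.    2.   33. -122.]
```

Request:
{"fn": "drive_tool", "kwargs": {
  "steps": [
    [0,-1,-20,0,0,0],
    [0,0,-20,0,0,0],
    [0,0,-20,0,0,0],
    [0,0,-20,0,0,0],
    [0,0,-15,0,0,0],
    [0,0,-9,0,0,0],
    [0,0,0,0,0,0],
    [0,0,0,0,0,0],
    [0,0,0,0,0,0],
    [0,0,0,0,0,0]
  ]
}}

```text
time_s: 4.2
eef_pos: [464.8, -17.5, 7.9]
tcp_rot: [[0.905, -0.426, 0.001], [-0.426, -0.905, 0.0], [0.001, -0.001, -1.0]]
contact_force: [0.1, -0.4, -1.0]
grip_width: 85.3
```

Request:
{"fn": "drive_tool", "kwargs": {
  "claw": 0,
  "steps": [
    [0,0,0,0,0,0],
    [0,0,0,0,0,0],
    [0,0,0,0,0,0],
    [0,0,0,0,0,0],
    [0,0,0,0,0,0],
    [0,0,0,0,0,0],
    [0,0,0,0,0,0],
    [0,0,0,0,0,0],
    [0,0,0,0,0,0],
    [0,0,0,0,0,0]
  ]
}}

```text
time_s: 5.2
eef_pos: [464.5, -17.4, 7.7]
tcp_rot: [[0.905, -0.426, 0.0], [-0.426, -0.905, -0.0], [0.0, -0.0, -1.0]]
contact_force: [-2.7, 0.7, 11.6]
grip_width: 49.1
```

Request:
{"fn": "drive_tool", "kwargs": {
  "steps": [
    [0,0,30,0,0,0],
    [0,0,40,0,0,0],
    [10,25,30,0,0,0.07],
    [14,35,0,0,0,0.07],
    [14,40,0,0,0,0.07],
    [14,40,0,0,0,0.07],
    [14,40,0,0,0,0.07],
    [14,40,0,0,0,0.07],
    [14,40,0,0,0,0.07],
    [14,25,0,0,0,0.023]
  ]
}}

```text
time_s: 6.2
eef_pos: [572.0, 271.0, 107.1]
tcp_rot: [[0.997, 0.078, -0.001], [0.078, -0.997, 0.001], [-0.001, -0.001, -1.0]]
contact_force: [0.1, 0.6, -1.9]
grip_width: 49.3
```

Request:
{"fn": "drive_tool", "kwargs": {
  "steps": [
    [3.8,5.2,-10,0,0,0],
    [0,0,-25,0,0,0],
    [0,0,-25,0,0,0],
    [0,0,-15,0,0,0],
    [0,0,-8,0,0,0],
    [0,0,-3,0,0,0],
    [0,0,0,0,0,0],
    [0,0,0,0,0,0],
    [0,0,0,0,0,0],
    [0,0,0,0,0,0]
  ]
}}

```text
time_s: 7.2
eef_pos: [576.5, 272.9, 21.9]
tcp_rot: [[0.997, 0.073, 0.001], [0.073, -0.997, 0.0], [0.001, -0.0, -1.0]]
contact_force: [0.2, 1.0, -2.0]
grip_width: 49.7
```

```bash
python3 st.py
```

```text
7.2 [576.5 272.9  21.9] jaw -85.84 tilt [0.0008 0.0004] F [ 0.2  1.  -2. ] w 49.7 j [ -25.   46.   -8.   97.   10.   38. -125.]
```

Lower the last 8 mm and release.

Request:
{"fn": "drive_tool", "kwargs": {
  "steps": [
    [0,0,-3,0,0,0],
    [0,0,-2,0,0,0],
    [0,0,-2,0,0,0],
    [0,0,-1,0,0,0],
    [0,0,0,0,0,0],
    [0,0,0,0,0,0],
    [0,0,0,0,0,0],
    [0,0,0,0,0,0],
    [0,0,0,0,0,0],
    [0,0,0,0,0,0]
  ]
}}

```text
time_s: 8.2
eef_pos: [576.1, 272.7, 13.7]
tcp_rot: [[0.997, 0.073, -0.0], [0.073, -0.997, -0.0], [-0.0, 0.0, -1.0]]
contact_force: [-4.0, -1.7, 9.8]
grip_width: 49.2
```

Request:
{"fn": "drive_tool", "kwargs": {
  "claw": 1,
  "steps": [
    [0,0,0,0,0,0],
    [0,0,0,0,0,0],
    [0,0,0,0,0,0],
    [0,0,0,0,0,0],
    [0,0,0,0,0,0],
    [0,0,0,0,0,0],
    [0,0,10,0,0,0],
    [0,0,20,0,0,0],
    [0,0,30,0,0,0],
    [0,0,30,0,0,0]
  ]
}}

```text
time_s: 9.2
eef_pos: [576.0, 272.8, 104.8]
tcp_rot: [[0.997, 0.073, -0.0], [0.073, -0.997, -0.0], [-0.0, 0.0, -1.0]]
contact_force: [0.5, 0.0, -0.0]
grip_width: 85.4
```

Request:
{"fn": "drive_tool", "kwargs": {
  "steps": [
    [-25,3,0,0,0,0.1],
    [-25,3,0,0,0,0.1],
    [-25,3,0,0,0,0.1],
    [-25,3,0,0,0,0.1],
    [-25,3,0,0,0,0.1],
    [-25,3,0,0,0,0.1],
    [-25,3,0,0,0,0.1],
    [-25,3,0,0,0,0.1],
    [-25,3,0,0,0,0],
    [-6,2.5,0,0,0,0]
  ]
}}

```text
time_s: 10.2
eef_pos: [343.3, 302.4, 104.0]
tcp_rot: [[0.641, 0.767, 0.0], [0.767, -0.641, -0.0], [0.0, 0.0, -1.0]]
contact_force: [1.2, -0.5, 0.2]
grip_width: 85.2
```

```bash
python3 st.py
python3 - <<'E'
from h import *
for n in("top","side"):
    p,d=snapshot(n);cv2.imwrite(f"pics/{n}1.png",p[:,:,::-1])
    P=cloud(n,d,np.ones(d.shape,bool))
    def sel(c,r,z0,z1): return P[(np.hypot(P[:,0]-c[0],P[:,1]-c[1])<r)&(P[:,2]>z0)&(P[:,2]<z1)]
    Q=sel((576,273),60,46,60);r=cv2.minAreaRect(Q[:,:2].astype(np.float32));print(n,"box",r,Q[:,2].mean())
    Q=sel((345,302),35,18,34);print("tin",cv2.minEnclosingCircle(Q[:,:2].astype(np.float32)) if len(Q) else 0)
E
```

```text
10.2 [343.3 302.4 104. ] jaw -39.89 tilt [ 0.0002 -0.0001] F [ 1.2 -0.5  0.2] w 85.2 j [ -31.   28.  -22.  122.   19.   34. -107.]
top box ((575.4676513671875, 271.6478271484375), (61.68756866455078, 50.33728790283203), 5.874879360198975) 49.10568216218585
tin ((343.8976745605469, 300.8528137207031), 18.92514419555664)
side box ((577.1693115234375, 272.4254150390625), (64.82389068603516, 51.92213439941406), 3.103635549545288) 51.49248922431421
tin ((346.79803466796875, 303.2931823730469), 20.59590721130371)
```

View pics/side1.png

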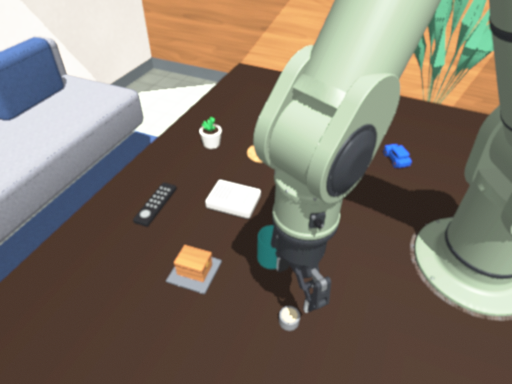

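Request:
{"fn": "drive_tool", "kwargs": {
  "steps": [
    [1.5,-0.3,-20,0,0,0],
    [0,0,-20,0,0,0],
    [0,0,-20,0,0,0],
    [0,0,-20,0,0,0],
    [0,0,-13,0,0,0],
    [0,0,-7,0,0,0],
    [0,0,0,0,0,0],
    [0,0,0,0,0,0],
    [0,0,0,0,0,0],
    [0,0,0,0,0,0]
  ]
}}

```text
time_s: 11.3
eef_pos: [347.1, 302.2, 3.9]
tcp_rot: [[0.643, 0.766, 0.001], [0.766, -0.643, 0.001], [0.001, 0.0, -1.0]]
contact_force: [-1.3, 0.1, -0.8]
grip_width: 85.3
```

Request:
{"fn": "drive_tool", "kwargs": {
  "claw": 0,
  "steps": [
    [0,0,0,0,0,0],
    [0,0,0,0,0,0],
    [0,0,0,0,0,0],
    [0,0,0,0,0,0],
    [0,0,0,0,0,0],
    [0,0,0,0,0,0],
    [0,0,0,0,0,0],
    [0,0,0,0,0,0],
    [0,0,0,0,0,0],
    [0,0,0,0,0,0]
  ]
}}

```text
time_s: 12.3
eef_pos: [346.7, 302.0, 3.7]
tcp_rot: [[0.643, 0.766, 0.0], [0.766, -0.643, 0.0], [0.0, 0.0, -1.0]]
contact_force: [-2.2, -1.6, 13.7]
grip_width: 38.6
```

Request:
{"fn": "drive_tool", "kwargs": {
  "steps": [
    [0,0,20,0,0,0],
    [0,0,35,0,0,0],
    [10,0,40,0,0,0],
    [31,-4,0,0,0,0],
    [33,-4,0,0,0,0],
    [33,-4,0,0,0,0],
    [33,-4,0,0,0,0],
    [33,-5,0,0,0,0],
    [33,-5,0,0,0,0],
    [23,-3.5,0,0,0,0]
  ]
}}

```text
time_s: 13.3
eef_pos: [577.6, 271.4, 98.0]
tcp_rot: [[0.644, 0.765, 0.0], [0.765, -0.644, -0.0], [-0.0, 0.0, -1.0]]
contact_force: [-0.6, -0.4, -1.1]
grip_width: 37.8
```

```bash
python3 st.py
```

```text
13.3 [577.6 271.4  98. ] jaw -40.07 tilt [ 0.0001 -0.0003] F [-0.6 -0.4 -1.1] w 37.8 j [-16.  41. -22.  95.  19.  48. -86.]
```

Request:
{"fn": "drive_tool", "kwargs": {
  "steps": [
    [-1,1,-15,0,0,0],
    [0,0,-13,0,0,0],
    [0,0,-7,0,0,0],
    [0,0,-3,0,0,0],
    [0,0,-2,0,0,0],
    [0,0,-2,0,0,0],
    [0,0,-1,0,0,0],
    [0,0,0,0,0,0],
    [0,0,0,0,0,0],
    [0,0,0,0,0,0]
  ]
}}

```text
time_s: 14.3
eef_pos: [574.7, 273.5, 55.5]
tcp_rot: [[0.643, 0.766, 0.0], [0.766, -0.643, 0.0], [0.0, 0.0, -1.0]]
contact_force: [-0.2, 0.3, -0.9]
grip_width: 38.2
```

```bash
python3 st.py
```

```text
14.3 [574.7 273.5  55.5] jaw -40.0 tilt [0.0002 0.0001] F [-0.2  0.3 -0.9] w 38.2 j [-17.  45. -21.  96.  21.  43. -88.]
```

Request:
{"fn": "drive_tool", "kwargs": {
  "steps": [
    [1,-0.7,-0.5,0,0,0],
    [0,0,-0.5,0,0,0],
    [0,0,-0.3,0,0,0],
    [0,0,0,0,0,0],
    [0,0,0,0,0,0],
    [0,0,0,0,0,0],
    [0,0,0,0,0,0],
    [0,0,0,0,0,0],
    [0,0,0,0,0,0],
    [0,0,0,0,0,0]
  ]
}}

```text
time_s: 15.3
eef_pos: [575.9, 272.8, 54.8]
tcp_rot: [[0.643, 0.766, 0.001], [0.766, -0.643, 0.0], [0.0, 0.0, -1.0]]
contact_force: [-4.5, -2.9, 13.3]
grip_width: 37.8
```

Request:
{"fn": "drive_tool", "kwargs": {
  "claw": 1,
  "steps": [
    [0,0,0,0,0,0],
    [0,0,0,0,0,0],
    [0,0,0,0,0,0],
    [0,0,0,0,0,0],
    [0,0,0,0,0,0],
    [0,0,0,0,0,0],
    [0,0,10,0,0,0],
    [0,0,20,0,0,0],
    [0,0,30,0,0,0],
    [0,0,40,0,0,0]
  ]
}}

```text
time_s: 16.3
eef_pos: [575.0, 272.5, 154.7]
tcp_rot: [[0.643, 0.766, -0.002], [0.766, -0.643, -0.001], [-0.002, -0.001, -1.0]]
contact_force: [-0.2, 0.3, 0.3]
grip_width: 85.3
```

Request:
{"fn": "drive_tool", "kwargs": {
  "steps": [
    [-20,-15,0,0,0,0.08],
    [-20,-15,0,0,0,0.08],
    [-20,-15,0,0,0,0.08],
    [-20,-15,0,0,0,0.08],
    [-20,-15,0,0,0,0.08],
    [-20,-15,-10,0,0,0.08],
    [-19,-13.5,-10,0,0,0.037],
    [0,0,-10,0,0,0],
    [0,0,0,0,0,0],
    [0,0,0,0,0,0]
  ]
}}

```text
time_s: 17.3
eef_pos: [437.4, 170.0, 124.5]
tcp_rot: [[0.18, 0.984, 0.001], [0.984, -0.18, 0.001], [0.001, 0.001, -1.0]]
contact_force: [0.3, 0.1, -0.2]
grip_width: 86.0
```

```bash
python3 st.py
python3 - <<'E'
from h import *
for n in("top","side"):
    p,d=snapshot(n);cv2.imwrite(f"pics/{n}2.png",p[:,:,::-1])
    P=cloud(n,d,np.ones(d.shape,bool))
    def sel(c,r,z0,z1): return P[(np.hypot(P[:,0]-c[0],P[:,1]-c[1])<r)&(P[:,2]>z0)&(P[:,2]<z1)]
    Q=sel((576,273),60,69,85);print("tin",len(Q),cv2.minEnclosingCircle(Q[:,:2].astype(np.float32)) if len(Q) else 0)
    Q=sel((576,273),60,46,60);print(n,"box",cv2.minAreaRect(Q[:,:2].astype(np.float32)))
E
```

```text
17.3 [437.4 170.  124.5] jaw -10.39 tilt [0.0007 0.0005] F [ 0.3  0.1 -0.2] w 86.0 j [ -4.  28. -31. 119.  23.  39. -61.]
tin 123 ((576.1710815429688, 273.2694396972656), 20.159608840942383)
top box ((576.1759033203125, 271.62432861328125), (60.51530075073242, 50.10712432861328), 4.933634281158447)
tin 264 ((576.9923095703125, 273.7606506347656), 20.79715347290039)
side box ((576.9804077148438, 272.2261962890625), (64.74378967285156, 51.421791076660156), 4.592188835144043)
```

View pics/side2.png

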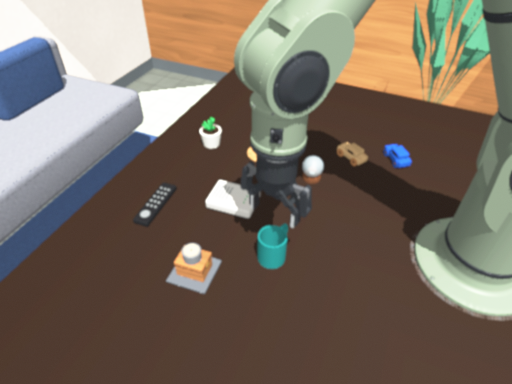

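View pics/top2.png

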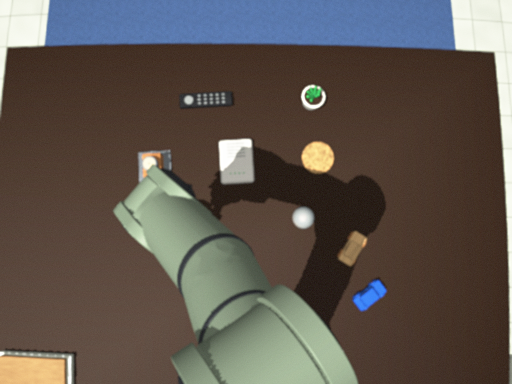

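Request:
{"fn": "drive_tool", "kwargs": {
  "steps": [
    [-0.7,-0.6,-15,0,0,0],
    [0,0,-18,0,0,0],
    [0,0,-18,0,0,0],
    [0,0,-18,0,0,0],
    [0,0,-18,0,0,0],
    [0,0,-12,0,0,0],
    [0,0,0,0,0,0],
    [0,0,0,0,0,0],
    [0,0,0,0,0,0],
    [0,0,0,0,0,0]
  ]
}}

```text
time_s: 18.4
eef_pos: [436.4, 168.8, 25.7]
tcp_rot: [[0.18, 0.984, 0.001], [0.984, -0.18, 0.0], [0.001, 0.001, -1.0]]
contact_force: [-0.8, -0.5, -0.1]
grip_width: 85.7
```

Request:
{"fn": "drive_tool", "kwargs": {
  "claw": 0,
  "steps": [
    [0,0,0,0,0,0],
    [0,0,0,0,0,0],
    [0,0,0,0,0,0],
    [0,0,0,0,0,0],
    [0,0,0,0,0,0],
    [0,0,0,0,0,0],
    [0,0,0,0,0,0],
    [0,0,0,0,0,0],
    [0,0,0,0,0,0],
    [0,0,0,0,0,0]
  ]
}}

```text
time_s: 19.4
eef_pos: [436.2, 168.7, 25.6]
tcp_rot: [[0.18, 0.984, 0.001], [0.984, -0.18, -0.0], [0.0, 0.001, -1.0]]
contact_force: [-2.4, -1.8, 14.0]
grip_width: 61.7
```

```bash
python3 st.py
```

```text
19.4 [436.2 168.7  25.6] jaw -10.37 tilt [ 0.0008 -0.0001] F [-2.4 -1.8 14. ] w 61.7 j [-11.  38. -23. 122.  33.  26. -70.]
```

Request:
{"fn": "drive_tool", "kwargs": {
  "steps": [
    [0,0,20,0,0,0],
    [0,0,30,0,0,0],
    [0,0,35,0,0,0],
    [10,-20,15,0,0,0],
    [17,-35,0,0,0,0],
    [17,-35,0,0,0,0],
    [17,-35,0,0,0,0],
    [17,-35,0,0,0,0],
    [17,-35,0,0,0,0],
    [17,-35,0,0,0,0]
  ]
}}

```text
time_s: 20.4
eef_pos: [548.3, -63.0, 125.0]
tcp_rot: [[0.18, 0.984, -0.0], [0.984, -0.18, -0.0], [-0.0, -0.0, -1.0]]
contact_force: [1.1, -0.3, -1.9]
grip_width: 61.7
```

Request:
{"fn": "drive_tool", "kwargs": {
  "steps": [
    [17,-35,0,0,0,0],
    [17,-35,0,0,0,0],
    [17,-35,0,0,0,0],
    [8.8,-18.7,0,0,0,0],
    [0,0,-20,0,0,0],
    [0,0,-20,0,0,0],
    [0,0,-15,0,0,0],
    [0,0,0,0,0,0],
    [0,0,0,0,0,0],
    [0,0,0,0,0,0]
  ]
}}

```text
time_s: 21.4
eef_pos: [608.3, -185.0, 71.0]
tcp_rot: [[0.18, 0.984, 0.001], [0.984, -0.18, -0.0], [-0.0, 0.001, -1.0]]
contact_force: [0.5, 0.2, -2.0]
grip_width: 61.7
```

```bash
python3 st.py
```

```text
21.4 [ 608.3 -185.    71. ] jaw -10.37 tilt [ 0.0012 -0.0003] F [ 0.5  0.2 -2. ] w 61.7 j [ 29.  44. -27.  96.  26.  47. -20.]
```

Place height is TCP z ≈ 30.6: down 40.

Request:
{"fn": "drive_tool", "kwargs": {
  "steps": [
    [0,0,-13,0,0,0],
    [0,0,-12,0,0,0],
    [0,0,-7,0,0,0],
    [0,0,-3,0,0,0],
    [0,0,-2,0,0,0],
    [0,0,-1.5,0,0,0],
    [0,0,-1,0,0,0],
    [0,0,-0.7,0,0,0],
    [0,0,0,0,0,0],
    [0,0,0,0,0,0]
  ]
}}

```text
time_s: 22.4
eef_pos: [607.9, -185.0, 30.7]
tcp_rot: [[0.18, 0.984, 0.0], [0.984, -0.18, -0.0], [-0.0, 0.001, -1.0]]
contact_force: [-3.7, 1.3, 9.4]
grip_width: 61.6
```

```bash
python3 st.py
```

```text
22.4 [ 607.9 -185.    30.7] jaw -10.37 tilt [ 0.0005 -0.0004] F [-3.7  1.3  9.4] w 61.6 j [ 28.  47. -26.  96.  28.  43. -21.]
```

Request:
{"fn": "drive_tool", "kwargs": {
  "claw": 1,
  "steps": [
    [0,0,0,0,0,0],
    [0,0,0,0,0,0],
    [0,0,0,0,0,0],
    [0,0,0,0,0,0],
    [0,0,0,0,0,0],
    [0,0,0,0,0,0],
    [0,0,10,0,0,0],
    [0,0,25,0,0,0],
    [0,0,35,0,0,0],
    [0,0,35,0,0,0]
  ]
}}

```text
time_s: 23.4
eef_pos: [607.6, -184.8, 136.5]
tcp_rot: [[0.18, 0.984, -0.0], [0.984, -0.18, 0.0], [0.0, -0.0, -1.0]]
contact_force: [0.3, -0.1, -0.5]
grip_width: 85.3
```

Request:
{"fn": "drive_tool", "kwargs": {
  "steps": [
    [-25,7,0,0,0,0],
    [-25,7,0,0,0,0],
    [-25,7,0,0,0,0],
    [-25,7,0,0,0,0],
    [-25,7,0,0,0,0],
    [-25,7,0,0,0,0],
    [-21,6,0,0,0,0],
    [0,0,0,0,0,0],
    [0,0,0,0,0,0],
    [0,0,0,0,0,0]
  ]
}}

```text
time_s: 24.4
eef_pos: [437.7, -137.2, 135.2]
tcp_rot: [[0.18, 0.984, 0.001], [0.984, -0.18, -0.0], [0.0, 0.001, -1.0]]
contact_force: [-0.5, -0.4, 0.1]
grip_width: 85.6
```

```bash
python3 st.py
python3 - <<'E'
from h import *
for n in("top","side"):
    p,d=snapshot(n);cv2.imwrite(f"pics/{n}3.png",p[:,:,::-1])
    P=cloud(n,d,np.ones(d.shape,bool))
    def sel(c,r,z0,z1): return P[(np.hypot(P[:,0]-c[0],P[:,1]-c[1])<r)&(P[:,2]>z0)&(P[:,2]<z1)]
    Q=sel((608,-185),45,70,90);print(n,"rim",len(Q),cv2.minEnclosingCircle(Q[:,:2].astype(np.float32)) if len(Q) else 0)
    Q=sel((436.5,-137),33,25,72)
    if len(Q)>50:
        A=np.c_[2*Q,np.ones(len(Q))];s=np.linalg.lstsq(A,(Q**2).sum(1),rcond=None)[0];print("globe",len(Q),s[:3].round(1),np.sqrt(s[3]+s[:3]@s[:3]).round(1))
E
```

```text
24.4 [ 437.7 -137.2  135.2] jaw -10.38 tilt [ 0.001  -0.0002] F [-0.5 -0.4  0.1] w 85.6 j [ 35.  26. -32. 120.  21.  39. -21.]
top rim 137 ((606.5328979492188, -187.68441772460938), 36.96473693847656)
globe 55 [ 435.3 -133.5   41.8] 24.9
side rim 156 ((608.439208984375, -181.2906951904297), 35.37548065185547)
globe 329 [ 437.6 -137.5   43.9] 27.5
```

View pics/side3.png

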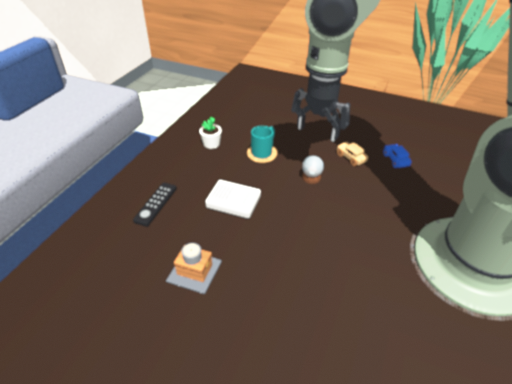

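View pics/top3.png

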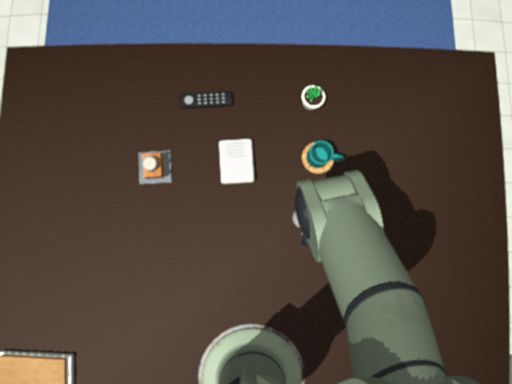

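Request:
{"fn": "drive_tool", "kwargs": {
  "steps": [
    [-0.8,0.2,-20,0,0,0],
    [0,0,-20,0,0,0],
    [0,0,-20,0,0,0],
    [0,0,-20,0,0,0],
    [0,0,-20,0,0,0],
    [0,0,-12,0,0,0],
    [0,0,-5,0,0,0],
    [0,0,0,0,0,0],
    [0,0,0,0,0,0],
    [0,0,0,0,0,0]
  ]
}}

```text
time_s: 25.5
eef_pos: [436.4, -137.0, 18.5]
tcp_rot: [[0.18, 0.984, 0.001], [0.984, -0.18, -0.0], [-0.0, 0.001, -1.0]]
contact_force: [0.4, -0.4, 0.7]
grip_width: 85.3
```

Request:
{"fn": "drive_tool", "kwargs": {
  "claw": 0,
  "steps": [
    [0,0,0,0,0,0],
    [0,0,0,0,0,0],
    [0,0,0,0,0,0],
    [0,0,0,0,0,0],
    [0,0,0,0,0,0],
    [0,0,0,0,0,0],
    [0,0,0,0,0,0],
    [0,0,0,0,0,0],
    [0,0,0,0,0,0],
    [0,0,0,0,0,0]
  ]
}}

```text
time_s: 26.5
eef_pos: [436.2, -137.0, 18.5]
tcp_rot: [[0.18, 0.984, 0.001], [0.984, -0.18, -0.001], [-0.001, 0.001, -1.0]]
contact_force: [-3.3, 0.7, 20.1]
grip_width: 56.1
```

```bash
python3 st.py
```

```text
26.5 [ 436.2 -137.    18.5] jaw -10.38 tilt [ 0.0007 -0.0007] F [-3.3  0.7 20.1] w 56.1 j [ 27.  38. -22. 124.  34.  24. -32.]
```

Request:
{"fn": "drive_tool", "kwargs": {
  "steps": [
    [0,0,5,0,0,0],
    [0,0,8,0,0,0],
    [0,0,10,0,0,0],
    [0,0,12,0,0,0],
    [0,0,12,0,0,0],
    [0,0,12,0,0,0],
    [2,4,10,0,0,0],
    [4,8,6,0,0,0],
    [6,12,4,0,0,0],
    [8,16,0,0,0,0]
  ]
}}

```text
time_s: 27.5
eef_pos: [456.6, -95.9, 97.3]
tcp_rot: [[0.181, 0.984, 0.0], [0.984, -0.181, -0.0], [-0.0, 0.001, -1.0]]
contact_force: [-0.4, -0.8, -2.4]
grip_width: 56.0
```

```bash
python3 st.py
python3 - <<'E'
from h import *
p,d=snapshot("side");cv2.imwrite("pics/side4.png",cv2.resize(p[80:280,200:420,::-1],None,fx=3,fy=3))
E
```

```text
27.5 [456.6 -95.9  97.3] jaw -10.4 tilt [ 0.0005 -0.0001] F [-0.4 -0.8 -2.4] w 56.0 j [ 27.  30. -29. 120.  25.  35. -30.]
```

View pics/side4.png

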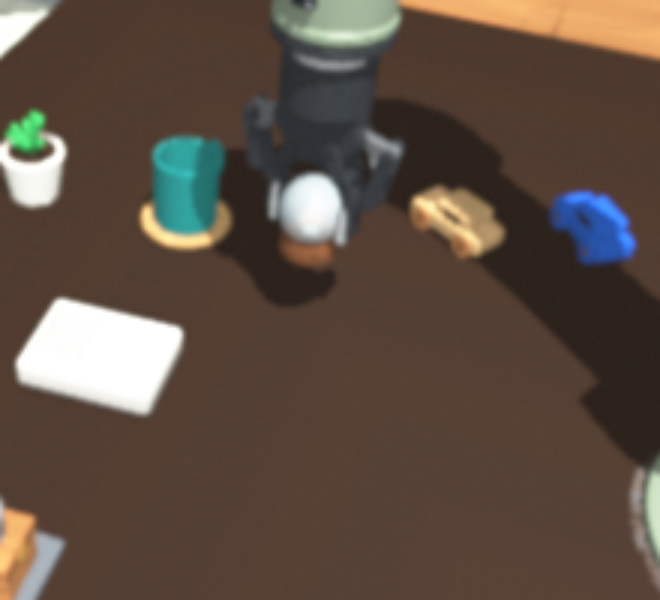

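Request:
{"fn": "drive_tool", "kwargs": {
  "steps": [
    [9,18,0,0,0,0],
    [10,20,0,0,0,0],
    [10,20,0,0,0,0],
    [10,20,0,0,0,0],
    [10,20,0,0,0,0],
    [10,20,0,0,0,0],
    [10,20,0,0,0,0],
    [10,20,0,0,0,0],
    [10,20,0,0,0,0],
    [10,20,0,0,0,0]
  ]
}}

```text
time_s: 28.55
eef_pos: [555.0, 103.5, 96.5]
tcp_rot: [[0.179, 0.984, -0.001], [0.984, -0.179, 0.0], [0.0, -0.001, -1.0]]
contact_force: [0.5, -0.4, -2.2]
grip_width: 55.7
```

Request:
{"fn": "drive_tool", "kwargs": {
  "steps": [
    [10,20,0,0,0,0],
    [9,18,0,0,0,0],
    [6,12,0,0,0,0],
    [3,6,0,0,0,0],
    [1,1.5,0,0,0,0],
    [0,0,0,0,0,0],
    [0,0,-5,0,0,0],
    [0,0,-10,0,0,0],
    [0,0,-15,0,0,0],
    [0,0,-15,0,0,0]
  ]
}}

```text
time_s: 29.55
eef_pos: [583.7, 158.3, 50.2]
tcp_rot: [[0.18, 0.984, -0.001], [0.984, -0.18, -0.0], [-0.0, -0.001, -1.0]]
contact_force: [0.2, 0.5, -1.3]
grip_width: 55.5
```

```bash
python3 st.py
```

```text
29.55 [583.7 158.3  50.2] jaw -10.39 tilt [-0.0006 -0.0003] F [ 0.2  0.5 -1.3] w 55.5 j [ -3.  44. -27. 101.  28.  42. -54.]
```

Request:
{"fn": "drive_tool", "kwargs": {
  "steps": [
    [0,0,-6,0,0,0],
    [0,0,-6,0,0,0],
    [0,0,-5,0,0,0],
    [0,0,-4,0,0,0],
    [0,0,-3,0,0,0],
    [0,0,-2,0,0,0],
    [0,0,-2,0,0,0],
    [0,0,0,0,0,0],
    [0,0,0,0,0,0],
    [0,0,0,0,0,0]
  ]
}}

```text
time_s: 30.55
eef_pos: [584.0, 158.7, 23.9]
tcp_rot: [[0.18, 0.984, 0.0], [0.984, -0.18, 0.0], [0.0, 0.0, -1.0]]
contact_force: [0.4, 0.8, -1.2]
grip_width: 55.8
```

```bash
python3 st.py
```

```text
30.55 [584.  158.7  23.9] jaw -10.37 tilt [0.0002 0.0001] F [ 0.4  0.8 -1.2] w 55.8 j [ -4.  46. -25. 101.  29.  39. -55.]
```

Request:
{"fn": "drive_tool", "kwargs": {
  "steps": [
    [0,0,-2,0,0,0],
    [0,0,-1,0,0,0],
    [0,0,-1,0,0,0],
    [0,0,-0.7,0,0,0],
    [0,0,-0.6,0,0,0],
    [0,0,0,0,0,0],
    [0,0,0,0,0,0],
    [0,0,0,0,0,0],
    [0,0,0,0,0,0],
    [0,0,0,0,0,0]
  ]
}}

```text
time_s: 31.55
eef_pos: [584.0, 158.7, 18.7]
tcp_rot: [[0.18, 0.984, 0.0], [0.984, -0.18, -0.0], [-0.0, 0.0, -1.0]]
contact_force: [-2.8, -1.6, 5.9]
grip_width: 55.7
```

```bash
python3 st.py
```

```text
31.55 [584.  158.7  18.7] jaw -10.37 tilt [ 0.     -0.0001] F [-2.8 -1.6  5.9] w 55.7 j [ -4.  46. -25. 101.  29.  39. -56.]
```

Request:
{"fn": "drive_tool", "kwargs": {
  "claw": 1,
  "steps": [
    [0,0,0,0,0,0],
    [0,0,0,0,0,0],
    [0,0,0,0,0,0],
    [0,0,0,0,0,0],
    [0,0,0,0,0,0],
    [0,0,0,0,0,0],
    [0,0,10,0,0,0],
    [0,0,25,0,0,0],
    [0,0,35,0,0,0],
    [0,0,40,0,0,0]
  ]
}}

```text
time_s: 32.55
eef_pos: [583.4, 158.7, 129.8]
tcp_rot: [[0.18, 0.984, -0.001], [0.984, -0.18, -0.0], [-0.0, -0.001, -1.0]]
contact_force: [1.1, -0.3, -0.1]
grip_width: 85.4
```

Request:
{"fn": "drive_tool", "kwargs": {
  "steps": [
    [-14,-27,5,0,0,0.1],
    [-14,-27,0,0,0,0.1],
    [-14,-27,0,0,0,0.1],
    [-14,-27,0,0,0,0.1],
    [-14,-27,0,0,0,0.1],
    [-14,-27,0,0,0,0.1],
    [-14,-27,0,0,0,0.1],
    [-14,-27,0,0,0,0.1],
    [-14,-27,0,0,0,0.1],
    [-14,-27,0,0,0,0.1]
  ]
}}

```text
time_s: 33.55
eef_pos: [443.4, -112.4, 134.2]
tcp_rot: [[-0.733, 0.68, 0.001], [0.68, 0.733, -0.001], [-0.001, -0.0, -1.0]]
contact_force: [1.0, -0.6, 0.2]
grip_width: 85.4
```

Request:
{"fn": "drive_tool", "kwargs": {
  "steps": [
    [-15,-27,0,0,0,0.1],
    [-15,-27,0,0,0,0.1],
    [-15,-27,0,0,0,0],
    [-15,-27,0,0,0,0],
    [-15,-27,0,0,0,0],
    [-15,-27,0,0,0,0],
    [0,0,-10,0,0,0],
    [0,0,-10,0,0,0],
    [0,0,0,0,0,0],
    [0,0,0,0,0,0]
  ]
}}

```text
time_s: 34.55
eef_pos: [354.6, -272.3, 113.5]
tcp_rot: [[-0.853, 0.523, -0.0], [0.523, 0.853, 0.0], [0.0, 0.0, -1.0]]
contact_force: [0.1, 0.4, 0.1]
grip_width: 85.4
```

```bash
python3 st.py
python3 - <<'E'
from h import *
for n in("top","side"):
    p,d=snapshot(n);cv2.imwrite(f"pics/{n}5.png",p[:,:,::-1])
    P=cloud(n,d,np.ones(d.shape,bool))
    def sel(c,r,z0,z1): return P[(np.hypot(P[:,0]-c[0],P[:,1]-c[1])<r)&(P[:,2]>z0)&(P[:,2]<z1)]
    Q=sel((352,-275),60,12,50);print(n,"car",len(Q),cv2.minAreaRect(Q[:,:2].astype(np.float32)) if len(Q) else 0)
    Q=sel((584,158.5),33,25,72)
    if len(Q)>50:
        A=np.c_[2*Q,np.ones(len(Q))];s=np.linalg.lstsq(A,(Q**2).sum(1),rcond=None)[0];print("globe",len(Q),s[:3].round(1),np.sqrt(s[3]+s[:3]@s[:3]).round(1))
E
```

```text
34.55 [ 354.6 -272.3  113.5] jaw 58.5 tilt [-0.0001  0.0004] F [0.1 0.4 0.1] w 85.4 j [ 66.  31. -47. 122.  35.  41.  54.]
top car 300 ((351.3316955566406, -276.80316162109375), (46.331336975097656, 89.97093963623047), 56.21076965332031)
globe 337 [583.3 157.6  41.2] 26.9
side car 400 ((352.7576904296875, -274.7935791015625), (49.969932556152344, 90.43277740478516), 58.31696701049805)
globe 483 [584.4 157.4  42.7] 28.4
```

View pics/side5.png

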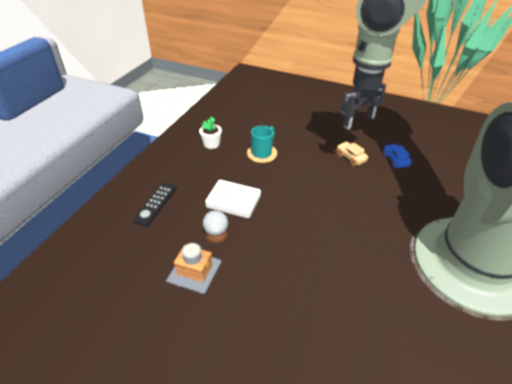

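Request:
{"fn": "drive_tool", "kwargs": {
  "steps": [
    [-2,-3.3,-15,0,0,0],
    [0,0,-20,0,0,0],
    [0,0,-20,0,0,0],
    [0,0,-20,0,0,0],
    [0,0,-18,0,0,0],
    [0,0,-10,0,0,0],
    [0,0,-4,0,0,0],
    [0,0,-2.5,0,0,0],
    [0,0,0,0,0,0],
    [0,0,0,0,0,0]
  ]
}}

```text
time_s: 35.65
eef_pos: [352.2, -276.8, 4.5]
tcp_rot: [[-0.852, 0.524, 0.001], [0.524, 0.852, -0.001], [-0.001, -0.0, -1.0]]
contact_force: [0.5, 0.5, -0.2]
grip_width: 85.5
```

```bash
python3 st.py
```

```text
35.65 [ 352.2 -276.8    4.5] jaw 58.38 tilt [ 0.0006 -0.0006] F [ 0.5  0.5 -0.2] w 85.5 j [ 57.  42. -34. 124.  51.  29.  41.]
```

Request:
{"fn": "drive_tool", "kwargs": {
  "claw": 0,
  "steps": [
    [0.3,0.8,-0.5,0,0,0],
    [0,0,0,0,0,0],
    [0,0,0,0,0,0],
    [0,0,0,0,0,0],
    [0,0,0,0,0,0],
    [0,0,0,0,0,0],
    [0,0,0,0,0,0],
    [0,0,0,0,0,0],
    [0,0,0,0,0,0],
    [0,0,0,0,0,0]
  ]
}}

```text
time_s: 36.65
eef_pos: [352.2, -276.0, 3.8]
tcp_rot: [[-0.851, 0.524, -0.0], [0.524, 0.851, -0.001], [-0.0, -0.001, -1.0]]
contact_force: [-3.1, 0.1, 10.4]
grip_width: 39.1
```

```bash
python3 st.py
```

```text
36.65 [ 352.2 -276.     3.8] jaw 58.37 tilt [-0.0001 -0.0007] F [-3.1  0.1 10.4] w 39.1 j [ 57.  42. -34. 124.  51.  29.  40.]
```

Request:
{"fn": "drive_tool", "kwargs": {
  "steps": [
    [0,0,20,0,0,0],
    [0,0,35,0,0,0],
    [0,0,40,0,0,0],
    [20,15,10,0,0,0.09],
    [27,22,0,0,0,0.09],
    [27,22,0,0,0,0.09],
    [27,22,0,0,0,0.09],
    [27,22,0,0,0,0.09],
    [27,22,0,0,0,0.09],
    [27,22,0,0,0,0.087]
  ]
}}

```text
time_s: 37.65
eef_pos: [535.1, -127.9, 108.4]
tcp_rot: [[-0.997, -0.079, -0.0], [-0.079, 0.997, -0.0], [0.0, -0.0, -1.0]]
contact_force: [0.6, -0.5, -1.7]
grip_width: 38.7
```

Request:
{"fn": "drive_tool", "kwargs": {
  "steps": [
    [27,22,0,0,0,0],
    [27,22,0,0,0,0],
    [12,14.5,0,0,0,0],
    [0,0,-15,0,0,0],
    [0,0,-20,0,0,0],
    [0,0,-20,0,0,0],
    [0,0,-15,0,0,0],
    [0,0,0,0,0,0],
    [0,0,0,0,0,0],
    [0,0,0,0,0,0]
  ]
}}

```text
time_s: 38.65
eef_pos: [600.7, -70.4, 39.2]
tcp_rot: [[-0.997, -0.075, 0.001], [-0.075, 0.997, -0.0], [-0.001, -0.0, -1.0]]
contact_force: [-0.6, -0.0, -1.2]
grip_width: 38.9
```

```bash
python3 st.py
```

```text
38.65 [600.7 -70.4  39.2] jaw 94.3 tilt [ 0.001 -0.   ] F [-0.6 -0.  -1.2] w 38.9 j [ 32.  51. -48. 100.  48.  51.  57.]
```

Request:
{"fn": "drive_tool", "kwargs": {
  "steps": [
    [-0.3,0,-12,0,0,0],
    [0,0,-11,0,0,0],
    [0,0,-6,0,0,0],
    [0,0,-2,0,0,0],
    [0,0,-2,0,0,0],
    [0,0,-1,0,0,0],
    [0,0,-1,0,0,0],
    [0,0,0,0,0,0],
    [0,0,0,0,0,0],
    [0,0,0,0,0,0]
  ]
}}

```text
time_s: 39.65
eef_pos: [600.2, -70.3, 3.9]
tcp_rot: [[-0.997, -0.075, 0.0], [-0.075, 0.997, -0.0], [-0.0, -0.0, -1.0]]
contact_force: [-2.4, 0.5, 6.8]
grip_width: 38.7
```

```bash
python3 st.py
```

```text
39.65 [600.2 -70.3   3.9] jaw 94.3 tilt [ 0.0005 -0.0001] F [-2.4  0.5  6.8] w 38.7 j [ 31.  54. -46. 101.  51.  48.  55.]
```

Request:
{"fn": "drive_tool", "kwargs": {
  "claw": 1,
  "steps": [
    [0,0,0,0,0,0],
    [0,0,0,0,0,0],
    [0,0,0,0,0,0],
    [0,0,0,0,0,0],
    [0,0,0,0,0,0],
    [0,0,0,0,0,0],
    [0,0,10,0,0,0],
    [0,0,30,0,0,0],
    [0,0,40,0,0,0],
    [0,0,45,0,0,0]
  ]
}}

```text
time_s: 40.65
eef_pos: [599.3, -70.0, 130.0]
tcp_rot: [[-0.997, -0.076, -0.001], [-0.076, 0.997, 0.0], [0.001, 0.001, -1.0]]
contact_force: [0.5, -0.4, 0.6]
grip_width: 85.7
```

Request:
{"fn": "drive_tool", "kwargs": {
  "steps": [
    [-20,-20,20,0,0,0],
    [-20,-30,20,0,0,0],
    [-20,-30,20,0,0,0],
    [-20,-30,0,0,0,0],
    [-20,-30,0,0,0,0],
    [-20,-30,0,0,0,0],
    [-20,-30,0,0,0,0],
    [-20,-30,0,0,0,0],
    [-20,-30,0,0,0,0],
    [0,-20,0,0,0,0]
  ]
}}

```text
time_s: 41.65
eef_pos: [417.2, -352.8, 189.0]
tcp_rot: [[-0.997, -0.072, -0.002], [-0.072, 0.997, -0.001], [0.002, -0.001, -1.0]]
contact_force: [0.2, -0.7, -0.1]
grip_width: 85.2
```

```bash
python3 st.py
python3 - <<'E'
from h import *
for n in("top","side"):
    p,d=snapshot(n);cv2.imwrite(f"pics/{n}6.png",p[:,:,::-1])
    P=cloud(n,d,np.ones(d.shape,bool))
    def sel(c,r,z0,z1): return P[(np.hypot(P[:,0]-c[0],P[:,1]-c[1])<r)&(P[:,2]>z0)&(P[:,2]<z1)]
    f=lambda Q:Q[:,:2].astype(np.float32)
    def rc(t,Q):
        r=cv2.minAreaRect(f(Q));print(n,t,len(Q),np.round(r[0],1),np.round(r[1],1),round(r[2],1))
    rc("car",sel((600,-70),60,12,50)); rc("router",sel((592,44),85,24,36)); rc("box",sel((576,273),60,46,58))
    Q=sel((576,273),40,69,85);print("tin",cv2.minEnclosingCircle(f(Q)))
    Q=sel((608,-185),33,70,90);print("rim",len(Q),cv2.minEnclosingCircle(f(Q)))
    Q=sel((584,158.5),33,25,72)
    A=np.c_[2*Q,np.ones(len(Q))];s=np.linalg.lstsq(A,(Q**2).sum(1),rcond=None)[0];print("globe",len(Q),s[:3].round(1),np.sqrt(s[3]+s[:3]@s[:3]).round(1))
    print("remote",np.median(sel((769,131),90,8,25),0).round(1),"plant",np.median(sel((765,-168),45,40,95),0).round(1))
E
```

```text
41.65 [ 417.2 -352.8  189. ] jaw 94.15 tilt [-0.0015 -0.0012] F [ 0.2 -0.7 -0.1] w 85.2 j [ 74.  37. -58. 104.  36.  60.  96.]
top car 509 [600.4 -70. ] [90.8 46.2] 4.6
top router 1264 [592.3  44.5] [119.2  89.2] 3.5
top box 206 [575.3 271.3] [61.5 50.2] 5.3
tin ((576.1380004882812, 273.2912292480469), 19.781879425048828)
rim 118 ((608.2858276367188, -184.46580505371094), 32.75918197631836)
globe 335 [583.3 157.8  41.6] 26.7
remote [769.2 133.1  13.2] plant [ 765.4 -167.2   49.5]
side car 490 [600.7 -70. ] [89.5 49.6] 4.9
side router 1155 [592.8  44.2] [118.5  93. ] 3.8
side box 348 [577.1 272.1] [64.1 52.4] 4.0
tin ((576.9315185546875, 273.03045654296875), 20.99179458618164)
rim 112 ((608.24853515625, -181.73374938964844), 31.428007125854492)
globe 481 [584.5 157.6  42.9] 28.2
remote [768.5 139.4  16.9] plant [ 766.3 -159.    51. ]
```

View pics/side6.png

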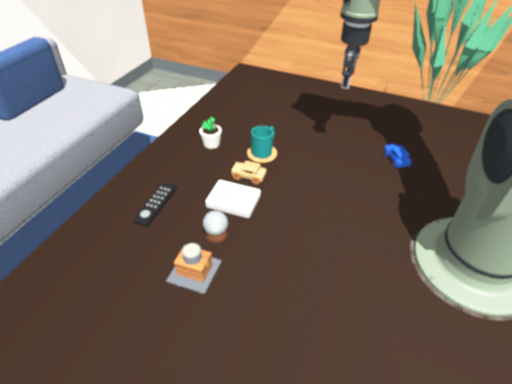

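View pics/top6.png

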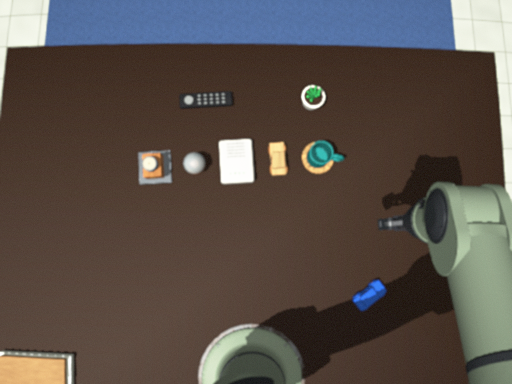

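All five things stand where they should, and the arm is clear.

```bash
python3 -c "
from station import *
print(finish_job())"
```

```text
the job is handed in; nothing more can be done
None
```

The row is set out, and I handed the job in after about 42 s on the robot's clock. No verdict came back, so the results below rest on my last camera measurements.

- **Mug on the coaster:** the top camera puts it within about 1 mm of centre. The side view reads it about 3 mm off, but it sees only part of the rim.
- **Box on the tile, tin on the box:** each is within about 2 mm of centre.
- **Toy car:** it is within about 1 mm of the midpoint between the mug and the router. Its angle is within about 1° of the router's long sides. I used the pale wooden car and left the blue one alone.
- **Globe:** it is within about 1 mm of the midpoint between the box and the router. It was lowered slowly and looked upright in every picture.
- **Remote and plant:** neither was touched. The top camera shows both where they were at the start, within about 2 mm.

The arm ended clear of everything with the gripper open. The two cameras agreed to within about 3 mm, and none of my checks failed.

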